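Stand the fallen splash guard back up in front of the vial tray

TASK

The low L-shaped splash guard has been knocked onto its back in front of the vial tray, its orange foot sticking up. Push the top of the foot over towards the tray so that the guard tips up and stands on its foot, then push the standing guard along the bench until its foot lies flush up against the front of the tray. Only push it, never lift its heel off the bench, and leave the bottles, beaker and other things around it alone.

Things in the scene. Friction and masses are not known exactly. Their poses are not given: they have to be found in the camera images.
- guard: Loose L-shaped splash guard, about 0.6 kg: green-framed panel 100 mm long and orange foot 110 mm long at right angles, both 180 mm wide (y), 8 mm thick. Origin: middle of the heel, the outer corner edge. At start it lies on its back, z up: panel flat on the bench along -x (towards the robot), foot rising along z, outer face at x = 0. Stood up, z points level to the tray, x straight down.
- guard_push (a point): Point on the inner face of the orange foot, 85 mm from the heel (guard frame -8, 0, 85 mm): where to push towards +x to tip the guard about its heel. Pushed low, it may slide instead. It must turn about 40 deg before it falls on by itself.
- guard_foot_edge (a point): Middle of the free edge of the orange foot, on its outer face (guard frame 0, 0, 110 mm): on top at the start; once the guard stands, at bench level, 110 mm ahead of the heel, nearest the tray.
- guard_top_edge (a point): Middle of the free edge of the green panel, on its outer back face (guard frame -100, 0, 0 mm): on the bench at the start; once the guard stands, 100 mm up, straight over the heel. To slide the standing guard push this back face low (under 60 mm up) towards the tray, or it tips forward.
- tray: Grey vial tray fixed to the bench, 100 deep, 200 wide, 35 mm high, with 18 amber capped vials up to 59 mm. Origin: at bench level, middle of its front face, which looks to the robot; x points into the tray, away from the guard, y along the face, z up. At the start the heel is 145 to 180 mm in front of this face, up to 20 mm to either side and up to 7 deg askew.
- reagent: Clear bottle with blue cap, 70 mm wide, 145 mm tall, origin at the centre of its underside; beside the tray at its +y end. Leave alone.
- beaker: Glass beaker, 70 mm wide, 85 mm tall, origin at the centre of its underside; beside the tray at its -y end. Leave alone.
- tipbox: Blue pipette tip box with clear top, 85 x 120 x 60 mm tall, origin at the centre of its underside. Leave alone.
- weight: Brass cylinder weight, 38 mm wide, 45 mm tall, origin at the centre of its underside. Leave alone.
- spatula: Flat hand spatula lying on the bench, 160 mm long, origin near its middle. Leave alone.
- solvent: Clear solvent bottle with blue cap, 80 mm wide, 150 mm tall, origin at the centre of its underside. Leave alone.
Mind the look-alikes: they are no part of the job. What is meant by the guard is not pink or red, and is the larger of those in its own colour.

How it is judged:
By the outcome, as a careful person would: the job done as asked, in the order asked, and still so for the second after the job is handed in, with the robot touching nothing.
It also fails if it takes over 54 s, if anything falls off the work surface, if the arm or the gripper's body presses on something with over 40 N, if the wrist force passes 120 N, or if a joint passes its speed limit or range.

ROBOT

A 7-joint arm with a two-finger parallel gripper is mounted at the origin on the work surface. World frame = base frame: x ahead of the robot, y to its left, z up, the work surface at z = 0. Lengths are in m, angles in rad, forces in N, time in s.
With the tool pointing down it reaches from about 0.425 to 0.925 m from the base axis. Payload 6.8 kg.
Tool frame: the origin (TCP) lies at the very end of the fingers, on their centre line; the grasp point (between the pads) lies 19 mm behind it (bot.grip_depth is the distance from the TCP to the grasp point, in m); z points along the fingers, y is the direction in which the jaws open and shut (so a half turn about z gives the same grasp; the last joint's range is limited). The gripper opens to 85 mm and grips with 20 to 120 N. Pads are 22 mm wide; open, the fingers measure 114 mm over their backs; the gripper's body (76 mm by 85 mm) begins 54 mm behind the grasp point. The pads swing forward as they close: fully open they stand 13 mm farther back than shut.
Start: joints at [1.211, 0.477, 0.022, 1.555, -0.011, 1.109, -0.083], TCP at [0.168, -0.654, 0.231] pointing down, gripper open.
Joint ranges: [-2.96, 2.96], [-0.34, 2.1], [-1.41, 1.46], [0.24, 2.44], [-1.37, 4.51], [0.17, 1.92], [-2.96, 2.96]. Speed limits (rad/s): [2.39, 2.39, 3.14, 3.14, 3.14, 3.14, 3.14].

INTERFACE

Orientations are given as a unit quaternion [w, x, y, z].
In Python, from station import bot gives the robot as it stands.
- The arm moves only by the tool step_arm, never from a script. Its argument "increments" is a list of rows, each a list of 7 numbers: the shift along the world's x, y, z in m, then the turn, a rotation vector about the world's x, y, z in degrees, then the gripper command: -1 is fully open, 1 is shut, values between are in proportion. In form: [[dx, dy, dz, rx, ry, rz, fingers], ...]. A call has 1 to 10 rows; each row is the pose to reach, as a shift and turn from the pose commanded when the call began; what a row does not reach only later rows make up. A row lasts 1/12 s, in which the tool goes at most 41.7 mm and 7.16 degrees, less where a joint would pass 70% of its speed; a pose out of reach is approached as far as the arm can. A call with a gripper value outside its range is refused whole. The fingers move at their own pace and stop on an object; "force" is the grip in N (left out, the last holds). Time passes only in rows, so rows that repeat a pose let the fingers close. It gives the time, the measured TCP pose, the force and the opening at its end, in the units of the state.
- bot.get_obs(): the state, without advancing time (a new reading comes with each control period).
- bot.read_camera(name): name is "scene" or "top"; returns a dict with "color" (480x640x3 uint8, red, green, blue), "intrinsics" (3x3 intrinsics, pixels), "D" ([k1, k2, p1, p2, k3] as OpenCV has them; the pictures are not rectified), "extrinsics" (4x4, takes a point from camera to world coordinates). Camera axes: x right, y up, looking along -z (the intrinsics and any distortion apply to the point x, -y, -z); pixel columns grow to the right and rows downward; lengths in m; the calibration is good to about 2 mm. A picture is of the moment at which its call begins. There is no depth.
- bot.hand_in(): hands the job in, once; it reports no verdict.
Trained networks look in the newest picture that a camera, given by its name, has taken for a name from the list of things; names that differ only in an ending like _2 or _b are one class to them, and where a whole thing is asked for, a point or a joint stands for the part that bears it (a point fixed in the world has none). Each returns a list of dicts, best first, with "conf" (0 to 1); they miss things now and then, are a little off and sometimes report something else, mostly with a low value. They report only what shows in the picture. A call takes as long as a camera call. They do not tell look-alikes from the thing itself.
- bot.recognise(thing, camera): "location" ([column, row] as shares, 0 to 1, of the picture: columns of its width, rows of its height, amid what is visible of it).
- bot.place_of(thing, camera): "location" ([column, row] as shares, 0 to 1, of the picture: columns of its width, rows of its height: a listed point, or the origin of a listed thing).
The state is a dict: "t": time; "q": joint angles; "joint_vel": joint speeds; "joint_torque": joint torques, N m; "eef_pos": TCP position; "tool_rot": TCP orientation; "contact_force": force on the tool from outside, world axes, zero at the start; "torque": the same for the moment, N m; "gripper_width": opening from 0.0 (shut) to 1.0 (fully open).
Only numpy, scipy, OpenCV 4.12 (cv2) and the standard library are available. Lean on these libraries where they do the work, as an engineer would, in place of code of your own. Each camera call takes 0.05 s, during which the arm holds its last target.

## Working session

There is one attempt and no reset: what is moved stays moved. The work goes in short steps, Python scripts to look and compute and a tool call to move; the robot and the scene stay as the last step left them, time stands still between calls to the robot, and variables do not carry over. Pictures are saved under pics/ and viewed, and the job is handed in when it is done.

Besides the shell and the picture viewer there is one more tool, called after ">>>" by a JSON object that holds its "method" and its "body", one argument or row to a line. step_arm: Moves the arm, as the interface text tells. Its arguments: {"type":"object","properties":{"increments":{"type":"array","items":{"type":"array","items":{"type":"number"}}},"force":{"type":"number"}},"required":["increments"]}

```bash
ls; mkdir -p pics; cat > h.py <<'E'
from station import bot
import numpy as np, cv2
def snap(name,fn):
    c=bot.read_camera(name); cv2.imwrite('pics/'+fn,c['color'][:,:,::-1]); return c
def ray(c,uv):
    K=np.array(c['intrinsics'],float);D=np.array(c['D'],float);T=np.array(c['extrinsics'],float)
    p=cv2.undistortPoints(np.array([[uv]],float),K,D)[0,0]
    d=T[:3,:3]@np.array([p[0],-p[1],-1.0]); return T[:3,3],d
def onz(c,uv,z):
    o,d=ray(c,uv); return o+d*(z-o[2])/d[2]
def proj(c,P):
    K=np.array(c['intrinsics'],float);D=np.array(c['D'],float);T=np.array(c['extrinsics'],float)
    q=(np.array(P,float).reshape(-1,3)-T[:3,3])@T[:3,:3]; q=q*[1,-1,-1]
    return cv2.projectPoints(q,np.zeros(3),np.zeros(3),K,D)[0][:,0]
def tri(cs,uvs):
    A=np.zeros((3,3));b=np.zeros(3)
    for c,uv in zip(cs,uvs):
        o,d=ray(c,uv);d=d/np.linalg.norm(d);M=np.eye(3)-np.outer(d,d);A+=M;b+=M@o
    return np.linalg.solve(A,b)
E
python3 - <<'E'
from h import *
c={n:snap(n,n+'0.png') for n in('scene','top')}
for n in c: print(n,np.round(c[n]['extrinsics'],3).tolist())
for t in ['guard','guard_push','guard_foot_edge','guard_top_edge','tray','reagent','beaker','tipbox','weight','spatula','solvent']:
    for n in c:
        print(t,n,[(np.round(np.array(r['location'])*[640,480],1).tolist(),round(r['conf'],2)) for r in bot.place_of(t,n)][:4])
print(bot.get_obs())
E
```

```text
pics
scene [[0.445, -0.681, 0.582, 1.087], [0.896, 0.348, -0.278, -0.287], [-0.013, 0.645, 0.764, 0.82], [0.0, 0.0, 0.0, 1.0]]
top [[0.024, 0.981, -0.194, 0.309], [-1.0, 0.024, -0.002, -0.006], [0.003, 0.194, 0.981, 1.195], [0.0, 0.0, 0.0, 1.0]]
guard scene [([317.6, 262.1], 0.7), ([395.5, 205.2], 0.63), ([220.1, 245.8], 0.63), ([390.4, 157.8], 0.58)]
guard top [([408.6, 303.7], 0.77), ([202.0, 334.7], 0.69), ([243.2, 272.4], 0.6), ([338.3, 248.9], 0.56)]
guard_push scene [([315.9, 234.8], 0.71), ([394.1, 139.6], 0.63), ([393.0, 190.9], 0.56)]
guard_push top [([414.5, 306.6], 0.94), ([336.0, 246.2], 0.65), ([243.2, 264.7], 0.63)]
guard_foot_edge scene [([402.9, 183.6], 0.91), ([211.9, 216.2], 0.76), ([397.8, 134.0], 0.75), ([317.9, 235.6], 0.58)]
guard_foot_edge top [([338.2, 238.1], 0.86), ([414.8, 304.3], 0.84), ([196.0, 336.2], 0.84), ([233.3, 269.6], 0.8)]
guard_top_edge scene [([366.6, 157.4], 0.72), ([307.1, 231.4], 0.71), ([380.7, 225.6], 0.71)]
guard_top_edge top [([270.3, 260.3], 0.65), ([227.9, 341.1], 0.63), ([423.9, 340.2], 0.6), ([329.5, 284.7], 0.55)]
tray scene [([349.
[... 640 characters left out ...]
)]
{'t': 1.2, 'q': array([ 1.2109012 ,  0.47700288,  0.02238343,  1.55540131, -0.01151457,
        1.10929275, -0.08309227]), 'joint_vel': array([ 0.00035623,  0.00122935,  0.00064317,  0.00091931, -0.00029886,
       -0.00105486, -0.00150669]), 'joint_torque': array([-5.04232703e-04, -5.96339893e+01,  1.60640616e+00, -2.81549191e+01,
        1.24946437e-02,  1.71458651e-03,  1.09458043e-05]), 'eef_pos': array([ 0.16819643, -0.6537263 ,  0.23130509]), 'tool_rot': array([8.27263236e-06, 9.92085688e-01, 1.25562683e-01, 1.91676416e-05]), 'contact_force': array([-0.12042032,  0.80098028,  0.85455486]), 'torque': array([ 0.01287504, -0.00230448,  0.05041394]), 'gripper_width': 0.9982499883302774}
```

View pics/scene0.png

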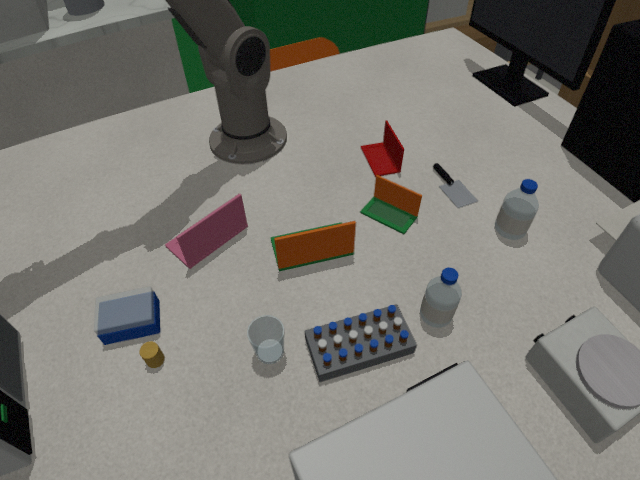

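View pics/top0.png

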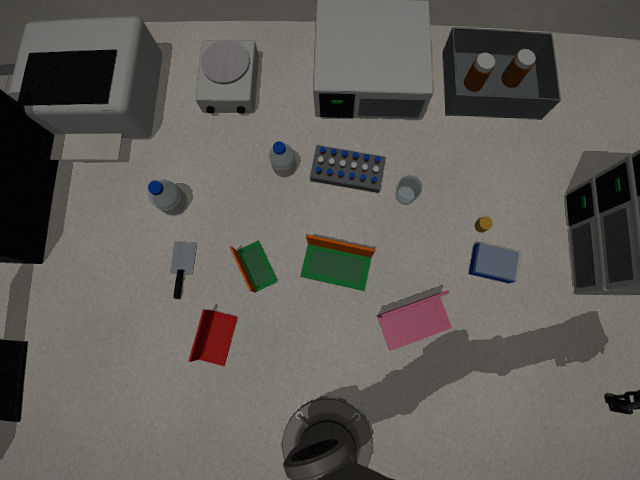

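The target is the larger green/orange guard: heel near top (337,255), scene (315,265). The smaller green one at top (255,265), the red and the pink are look-alikes. Next I'll crop for corner detail.

```bash
python3 - <<'E'
import cv2
a=cv2.imread('pics/top0.png')[135:305,270:430]; cv2.imwrite('pics/topc.png',cv2.resize(a,None,fx=3.5,fy=3.5,interpolation=cv2.INTER_CUBIC))
a=cv2.imread('pics/scene0.png')[200:390,250:440]; cv2.imwrite('pics/scenec.png',cv2.resize(a,None,fx=3,fy=3,interpolation=cv2.INTER_CUBIC))
E
```

```text
(no output)
```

View pics/topc.png

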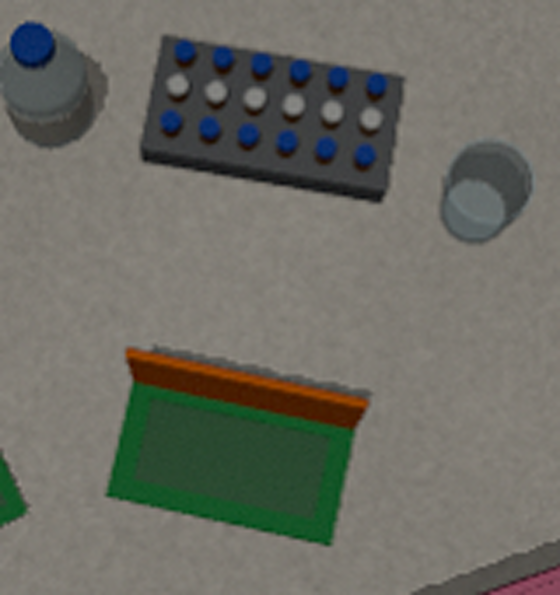

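View pics/scenec.png

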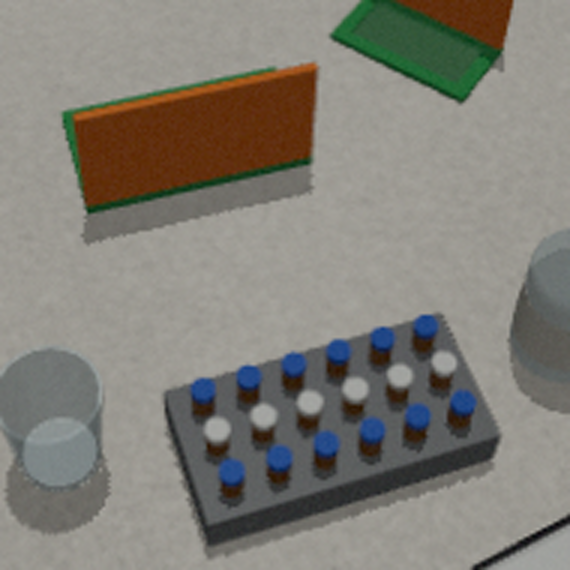

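```bash
cat > fit.py <<'E'
from h import *
from scipy.optimize import least_squares
def fit(cs,obs,x0):
    # obs: (cam, P local, uv); pose x,y,yaw
    def W(p,P):
        c,s=np.cos(p[2]),np.sin(p[2]);P=np.array(P)/1000
        return np.array([p[0]+c*P[0]-s*P[1],p[1]+s*P[0]+c*P[1],P[2]])
    f=lambda p:np.concatenate([proj(cs[n],W(p,P))[0]-uv for n,P,uv in obs])
    r=least_squares(f,x0,loss='soft_l1'); return r.x,r.fun.reshape(-1,2)
E
python3 - <<'E'
from fit import *
cs={n:bot.read_camera(n) for n in('scene','top')}
t=lambda x,y:((x+.5)/3.5-.5+270,(y+.5)/3.5-.5+135)
s=lambda x,y:((x+.5)/3-.5+250,(y+.5)/3-.5+200)
g=[('top',(-100,90,4),t(107,495)),('top',(-100,-90,4),t(332,544)),('top',(0,90,110),t(126,348)),('top',(0,-90,110),t(369,401)),
('scene',(0,-90,0),s(88,211)),('scene',(0,90,0),s(311,162)),('scene',(0,-90,110),s(76,122)),('scene',(0,90,110),s(317,70))]
r=[('top',(0,100,0),t(142,159)),('top',(0,-100,0),t(383,201)),('top',(100,100,35),t(163,36)),('top',(100,-100,35),t(404,76)),('top',(0,100,35),t(147,150)),('top',(0,-100,35),t(386,190)),
('scene',(0,-100,35),s(165,394)),('scene',(0,100,35),s(442,314)),('scene',(100,100,35),s(497,438)),('scene',(100,-100,35),s(206,524)),('scene',(100,100,0),s(495,460)),('scene',(100,-100,0),s(210,545))]
for o in(g,r):
    x,f=fit(cs,o,[.5,0,0]); print(x,np.degrees(x[2])); print(np.round(f,1).tolist())
for o in(g,r):
  for n in cs:
    x,f=fit({n:cs[n]},[k for k in o if k[0]==n],[.5,0,0]); print(n,x,np.degrees(x[2]))
for th,uv in [('reagent',(285,164)),('beaker',(405,195)),('tipbox',(492,261)),('solvent',(176,202))]: print(th,onz(cs['top'],uv,0))
print(bot.get_obs()['eef_pos'])
E
```

```text
[ 0.51584758 -0.02236016 -0.18998003] -10.885054176951694
[[-0.4, 0.2], [-0.1, 0.2], [0.1, -0.6], [0.3, -0.9], [-0.4, 0.7], [0.2, -0.1], [-0.8, -0.8], [0.5, -1.2]]
[ 0.69552432 -0.03204682 -0.1611182 ] -9.231393122413607
[[-0.2, 0.1], [-0.2, 0.5], [0.1, -1.6], [0.7, -0.7], [-2.2, -1.3], [0.2, -0.1], [-1.0, -1.7], [-0.2, -1.2], [1.9, -0.8], [0.2, 0.5], [-0.3, -0.1], [-0.9, 0.9]]
scene [ 0.51678623 -0.02249173 -0.19087867] -10.93654210693228
top [ 0.51507747 -0.02246059 -0.19038889] -10.90847963965889
scene [ 0.69614541 -0.03158647 -0.16653547] -9.541779668221103
top [ 0.69384702 -0.03279354 -0.14828269] -8.495972184909924
reagent [0.75922295 0.14088829 0.        ]
beaker [ 0.67432002 -0.20564251  0.        ]
tipbox [ 0.48945724 -0.44940693  0.        ]
solvent [0.63871333 0.44960542 0.        ]
[ 0.16817167 -0.65370976  0.23127531]
```

>>> {"method": "step_arm", "body": {
  "increments": [
    [0.01, 0.02, 0.005, 0, 0, -3, -1],
    [0.025, 0.052, 0.01, 0, 0, -8, -1],
    [0.04, 0.084, 0.015, 0, 0, -13, -1],
    [0.055, 0.116, 0.02, 0, 0, -18, -1],
    [0.07, 0.148, 0.02, 0, 0, -23, -1],
    [0.085, 0.18, 0.02, 0, 0, -25.3, -1],
    [0.1, 0.212, 0.02, 0, 0, -25.3, -1],
    [0.115, 0.244, 0.02, 0, 0, -25.3, -1],
    [0.13, 0.276, 0.02, 0, 0, -25.3, -1],
    [0.145, 0.308, 0.02, 0, 0, -25.3, -1]
  ]
}}

```text
t: 2.13
eef_pos: [0.3136, -0.3442, 0.2516]
tool_rot: [0.0, 0.995, -0.095, 0.0]
contact_force: [1.2, 0.2, -0.1]
gripper_width: 0.998
```

>>> {"method": "step_arm", "body": {
  "increments": [
    [0.015, 0.032, 0, 0, 0, 0, -1],
    [0.03, 0.064, 0, 0, 0, 0, -1],
    [0.045, 0.096, 0, 0, 0, 0, -1],
    [0.06, 0.128, 0, 0, 0, 0, -1],
    [0.075, 0.16, 0, 0, 0, 0, -1],
    [0.09, 0.192, 0, 0, 0, 0, -1],
    [0.105, 0.224, 0, 0, 0, 0, -1],
    [0.12, 0.256, 0, 0, 0, 0, -1],
    [0.135, 0.288, 0, 0, 0, 0, -1],
    [0.15, 0.315, 0, 0, 0, 0, -1]
  ]
}}

```text
t: 2.97
eef_pos: [0.4637, -0.0283, 0.2517]
tool_rot: [-0.0, 0.996, -0.094, 0.0]
contact_force: [0.5, -0.7, -0.4]
gripper_width: 1.004
```

>>> {"method": "step_arm", "body": {
  "increments": [
    [0, 0.008, -0.02, 0, 0, 0, -1],
    [0, 0.016, -0.04, 0, 0, 0, -1],
    [0, 0.016, -0.06, 0, 0, 0, -1],
    [0, 0.016, -0.08, 0, 0, 0, -1],
    [0, 0.016, -0.1, 0, 0, 0, -1],
    [0, 0.016, -0.12, 0, 0, 0, -1],
    [0, 0.016, -0.14, 0, 0, 0, -1],
    [0, 0.016, -0.16, 0, 0, 0, -1],
    [0, 0.016, -0.172, 0, 0, 0, -1],
    [0, 0.016, -0.177, 0, 0, 0, -1]
  ]
}}

```text
t: 3.8
eef_pos: [0.4622, -0.0148, 0.0727]
tool_rot: [0.0, 0.996, -0.095, -0.001]
contact_force: [-0.8, 0.8, -0.0]
gripper_width: 1.002
```

```bash
cat > v.py <<'E'
import sys
from h import *
k=sys.argv[1]
a=snap('top','t.png')['color'][130:310,230:450]; b=snap('scene','s.png')['color'][130:370,240:440]
a=cv2.resize(a,(440,360),interpolation=cv2.INTER_CUBIC); b=cv2.resize(b,(300,360),interpolation=cv2.INTER_CUBIC)
cv2.imwrite(f'pics/{k}.png',np.hstack([a,b])[:,:,::-1])
o=bot.get_obs(); print(o['t'],o['eef_pos'],o['contact_force'],o['q'])
E
python3 v.py a1
```

```text
3.9 [ 0.46277865 -0.01470651  0.07379451] [-0.14916022 -0.17110024 -0.14868353] [ 0.20679032  0.39209223 -0.36647329  2.15942229  0.23468868  0.6283612
 -2.08583278]
```

View pics/a1.png

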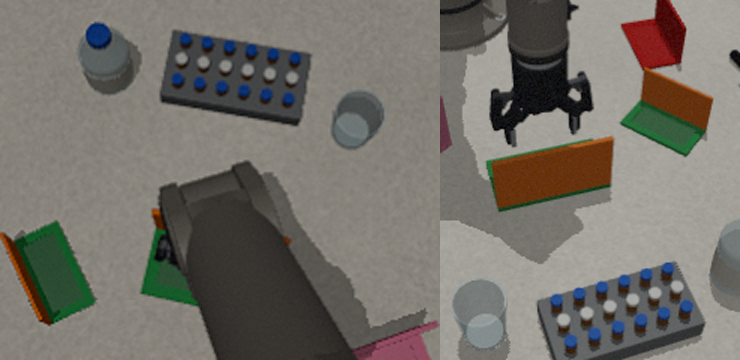

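```bash
python3 - <<'E'
from h import *
c=bot.read_camera('scene'); p=np.array([.4628,-.0147,0]); ey=np.array([.189,.982,0])
for z in(.075,.088,.11):
  for y in(-.05,.05): 
    u=proj(c,p+ey*y+[0,0,z])[0]; print(z,y,u,(u-[240,130])*1.5+[440,0])
E
```

```text
0.075 -0.05 [287.10914133 228.6316799 ] [510.66371199 147.94751984]
0.075 0.05 [329.88223935 219.49735108] [574.82335903 134.24602661]
0.088 -0.05 [286.71061875 224.72954719] [510.06592813 142.09432079]
0.088 0.05 [329.90907866 215.56826152] [574.86361799 128.35239229]
0.11 -0.05 [286.01899554 217.94664676] [509.02849331 131.91997015]
0.11 0.05 [329.9553254 208.742268 ] [574.9329881 118.113402 ]
```

The picture shows both finger tips behind the foot's top edge (composite ~(512,141) and (574,129)). Comparing with the projections, the open tips are at z ≈ 88 mm. Pushing next.

>>> {"method": "step_arm", "body": {
  "increments": [
    [0.006, -0.001, 0, 0, 0, 0, -1],
    [0.012, -0.002, 0, 0, 0, 0, -1],
    [0.018, -0.0035, 0, 0, 0, 0, -1],
    [0.023, -0.0045, 0, 0, 0, 0, -1],
    [0.027, -0.005, 0, 0, 0, 0, -1],
    [0.03, -0.006, 0, 0, 0, 0, -1],
    [0.033, -0.0065, 0, 0, 0, 0, -1],
    [0.036, -0.007, 0, 0, 0, 0, -1],
    [0.039, -0.0075, 0, 0, 0, 0, -1],
    [0.042, -0.008, 0, 0, 0, 0, -1]
  ]
}}

```text
t: 4.78
eef_pos: [0.5048, -0.0229, 0.0741]
tool_rot: [0.0, 0.995, -0.095, -0.001]
contact_force: [-2.7, -1.7, 2.0]
gripper_width: 1.001
```

```bash
python3 v.py a2
```

```text
4.8833 [ 0.50530497 -0.02296981  0.07420214] [-0.97477216 -0.16960117  1.72795831] [ 0.2118946   0.44488428 -0.35384916  2.06496476  0.24244175  0.67084844
 -2.06235159]
```

View pics/a2.png

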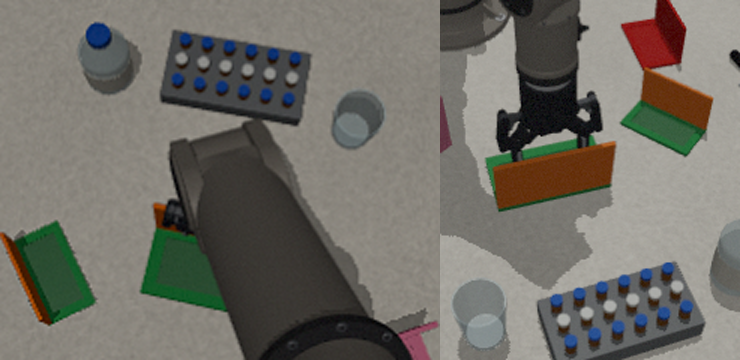

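Both tips now touch the foot and it has begun to tip (its top edge is lower in the scene picture). I'll continue along the arc.

>>> {"method": "step_arm", "body": {
  "increments": [
    [0.004, -0.001, 0, 0, 0, 0, -1],
    [0.008, -0.0015, 0, 0, 0, 0, -1],
    [0.012, -0.0025, 0, 0, 0, 0, -1],
    [0.016, -0.003, -0.001, 0, 0, 0, -1],
    [0.02, -0.004, -0.002, 0, 0, 0, -1],
    [0.024, -0.0045, -0.003, 0, 0, 0, -1],
    [0.027, -0.005, -0.005, 0, 0, 0, -1],
    [0.03, -0.006, -0.006, 0, 0, 0, -1],
    [0.033, -0.0065, -0.007, 0, 0, 0, -1],
    [0.036, -0.007, -0.008, 0, 0, 0, -1]
  ]
}}

```text
t: 5.72
eef_pos: [0.5414, -0.0296, 0.0661]
tool_rot: [-0.0, 0.996, -0.095, -0.0]
contact_force: [-1.0, 0.3, 0.3]
gripper_width: 1.003
```

```bash
python3 v.py a3
```

```text
5.8167 [ 0.54165567 -0.02976389  0.06613262] [-0.39287214 -0.49131587 -0.21422867] [ 0.21012804  0.50329099 -0.3400519   1.98574189  0.25447178  0.69285585
 -2.04854765]
```

View pics/a3.png

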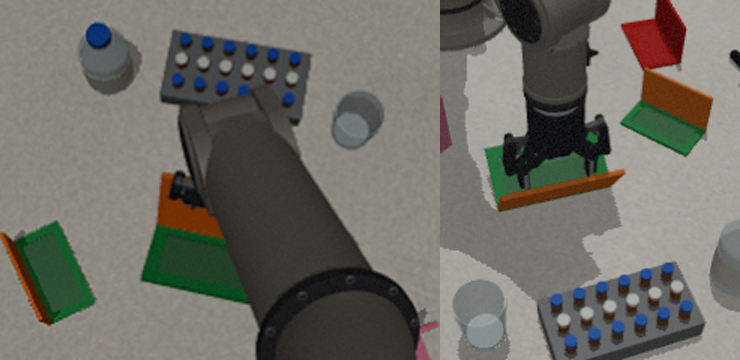

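The guard is tipping about its heel, roughly 30°, with its heel in place. I'll continue slowly past the balance point.

>>> {"method": "step_arm", "body": {
  "increments": [
    [0.003, -0.0005, -0.0015, 0, 0, 0, -1],
    [0.006, -0.001, -0.003, 0, 0, 0, -1],
    [0.009, -0.0015, -0.0045, 0, 0, 0, -1],
    [0.012, -0.002, -0.0065, 0, 0, 0, -1],
    [0.014, -0.0025, -0.008, 0, 0, 0, -1],
    [0.016, -0.003, -0.01, 0, 0, 0, -1],
    [0.018, -0.0035, -0.0115, 0, 0, 0, -1],
    [0.02, -0.004, -0.013, 0, 0, 0, -1],
    [0.022, -0.004, -0.015, 0, 0, 0, -1],
    [0.022, -0.004, -0.015, 0, 0, 0, -1]
  ]
}}

```text
t: 6.65
eef_pos: [0.5634, -0.0337, 0.0509]
tool_rot: [-0.0, 0.995, -0.095, -0.0]
contact_force: [-0.0, -0.1, 0.7]
gripper_width: 1.001
```

```bash
python3 v.py a4
```

```text
6.75 [ 0.56314836 -0.03370565  0.05119638] [ 0.16241191 -0.41204863 -0.55633043] [ 0.20372643  0.5528939  -0.32700414  1.94126573  0.26832829  0.68950862
 -2.04691306]
```

View pics/a4.png

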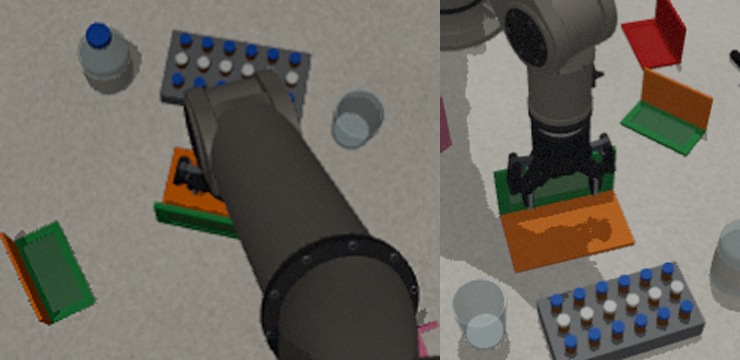

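It has come to stand on its foot: in the scene picture the orange foot is flat and the green panel upright. Next I'll lift the hand clear and go behind it.

>>> {"method": "step_arm", "body": {
  "increments": [
    [0.001, 0, 0.015, 0, 0, 0, -1],
    [0.001, 0, 0.035, 0, 0, 0, -1],
    [0.001, 0, 0.06, 0, 0, 0, -1],
    [0.001, 0, 0.085, 0, 0, 0, -1],
    [0.001, 0, 0.11, 0, 0, 0, -1],
    [0.001, 0, 0.135, 0, 0, 0, -1],
    [-0.02, 0.004, 0.15, 0, 0, 0, -1],
    [-0.05, 0.01, 0.15, 0, 0, 0, -1],
    [-0.08, 0.016, 0.15, 0, 0, 0, -1],
    [-0.11, 0.021, 0.15, 0, 0, 0, -1]
  ]
}}

```text
t: 7.58
eef_pos: [0.4519, -0.0123, 0.2016]
tool_rot: [0.0, 0.996, -0.095, 0.0]
contact_force: [0.8, -0.3, 0.9]
gripper_width: 0.998
```

```bash
python3 v.py a5
```

```text
7.6833 [ 0.44840504 -0.01234333  0.20090857] [ 0.75146607 -0.18320493  0.70298239] [ 0.28052666  0.17068356 -0.43140589  2.08051194  0.09156257  0.91139876
 -1.96079825]
```

View pics/a5.png

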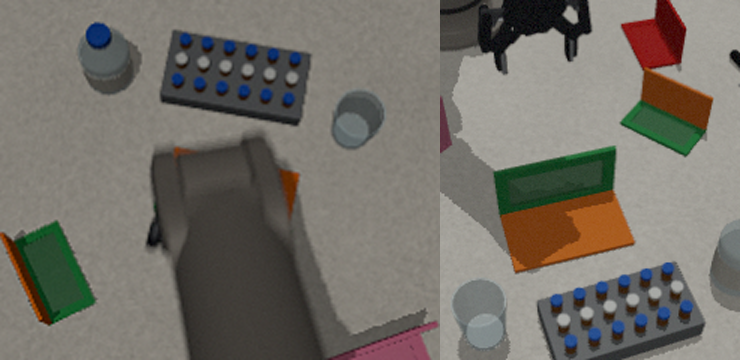

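```bash
python3 - <<'E'
import cv2
a=cv2.imread('pics/s.png')[215:390,260:430]; cv2.imwrite('pics/sc5.png',cv2.resize(a,None,fx=3.4,fy=3.4,interpolation=cv2.INTER_CUBIC))
E
```

```text
(no output)
```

View pics/sc5.png

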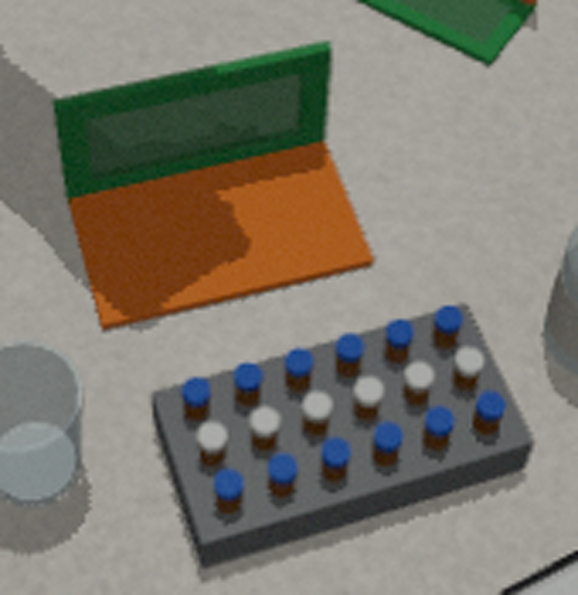

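```bash
python3 - <<'E'
from fit import *
cs={'scene':bot.read_camera('scene')}
s=lambda x,y:((x+.5)/3.4-.5+260,(y+.5)/3.4-.5+215)
g=[(110,-90,0,105,328),(110,90,0,372,265),(0,-90,100,55,99),(0,90,100,329,42),(8,-90,8,70,198),(8,90,8,327,145)]
r=[(0,-100,35,153,396),(0,100,35,466,304),(100,100,35,530,443),(100,-100,35,198,542),(100,100,0,526,467),(100,-100,0,203,566)]
for o in(g,r):
    x,f=fit(cs,[('scene',k[:3],s(*k[3:])) for k in o],[.5,0,0]); print(x,np.degrees(x[2])); print(np.round(f,1).tolist())
E
```

```text
[ 0.52052878 -0.02215864 -0.19976733] -11.44582472088723
[[-0.6, 0.9], [1.0, 0.5], [-0.3, -0.0], [0.5, -0.4], [-0.4, -0.4], [0.1, -1.6]]
[ 0.69496556 -0.03179539 -0.16317821] -9.349422583726543
[[-1.0, -2.1], [0.1, -1.1], [1.6, -0.3], [0.5, 0.4], [-0.0, 0.8], [-0.7, 0.8]]
```

Fit: the standing guard has its heel at about (0.520, -0.022), yaw -11.4°. The tray is at yaw -9.3°, and the gap is about 64 mm. I'll descend behind the panel, tip-forward by 15° and yawed to match the tray.

>>> {"method": "step_arm", "body": {
  "increments": [
    [0.0, 0, -0.01, 0, 0, 0.5, -1],
    [0.0, 0, -0.03, -1, -5, 1, -1],
    [0.005, 0, -0.05, -2, -10, 1.6, -1],
    [0.01, 0, -0.07, -2.9, -14.7, 1.6, -1],
    [0.015, 0, -0.09, -2.9, -14.7, 1.6, -1],
    [0.02, 0, -0.11, -2.9, -14.7, 1.6, -1],
    [0.023, -0.001, -0.13, -2.9, -14.7, 1.6, -1],
    [0.023, -0.001, -0.15, -2.9, -14.7, 1.6, -1],
    [0.023, -0.001, -0.166, -2.9, -14.7, 1.6, -1],
    [0.023, -0.001, -0.166, -2.9, -14.7, 1.6, -1]
  ]
}}

```text
t: 8.57
eef_pos: [0.4752, -0.0134, 0.0319]
tool_rot: [0.013, 0.989, -0.079, 0.127]
contact_force: [-0.5, 0.2, -0.4]
gripper_width: 1.002
```

```bash
python3 v.py a6; python3 -c "
from h import *
from scipy.spatial.transform import Rotation as R
q=bot.get_obs()['tool_rot'];print(np.round(R.from_quat(np.roll(q,-1)).as_matrix(),3))"
```

```text
8.6667 [ 0.47642803 -0.01338504  0.03449647] [ 0.56556399 -0.21529084  0.65689479] [-0.04598832  0.39710868 -0.13558145  2.34768664  0.74151533  0.20761266
 -2.60944799]
[[ 0.954 -0.161  0.253]
 [-0.154 -0.987 -0.046]
 [ 0.257  0.005 -0.966]]
```

View pics/a6.png

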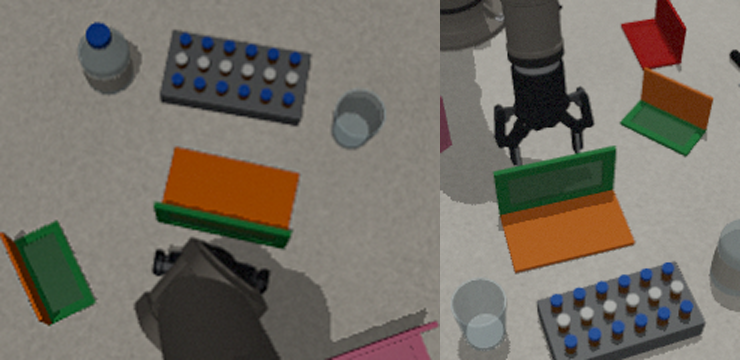

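>>> {"method": "step_arm", "body": {
  "increments": [
    [0.005, -0.001, 0, 0, 0, 0, -1],
    [0.011, -0.002, 0, 0, 0, 0, -1],
    [0.017, -0.003, 0, 0, 0, 0, -1],
    [0.022, -0.0035, 0, 0, 0, 0, -1],
    [0.026, -0.004, 0, 0, 0, 0, -1],
    [0.03, -0.005, 0, 0, 0, 0, -1],
    [0.034, -0.0055, 0, 0, 0, 0, -1],
    [0.038, -0.006, 0, 0, 0, 0, -1],
    [0.042, -0.007, 0, 0, 0, 0, -1],
    [0.046, -0.0075, 0, 0, 0, 0, -1]
  ]
}}

```text
t: 9.5
eef_pos: [0.5198, -0.022, 0.0345]
tool_rot: [0.014, 0.988, -0.08, 0.128]
contact_force: [-8.9, 0.8, 6.3]
gripper_width: 1.0
```

>>> {"method": "step_arm", "body": {
  "increments": [
    [0.004, -0.0005, 0, 0, 0, 0, -1],
    [0.008, -0.0015, 0, 0, 0, 0, -1],
    [0.012, -0.002, 0, 0, 0, 0, -1],
    [0.016, -0.0025, 0, 0, 0, 0, -1],
    [0.02, -0.003, 0, 0, 0, 0, -1],
    [0.024, -0.004, 0, 0, 0, 0, -1],
    [0.027, -0.0045, 0, 0, 0, 0, -1],
    [0.03, -0.005, 0, 0, 0, 0, -1],
    [0.033, -0.0055, 0, 0, 0, 0, -1],
    [0.035, -0.006, 0, 0, 0, 0, -1]
  ]
}}

```text
t: 10.33
eef_pos: [0.5552, -0.0272, 0.0345]
tool_rot: [0.014, 0.988, -0.08, 0.128]
contact_force: [-6.9, 1.2, 3.6]
gripper_width: 1.006
```

```bash
python3 v.py a7; python3 - <<'E'
import cv2
a=cv2.imread('pics/t.png')[135:275,280:400]; cv2.imwrite('pics/tc7.png',cv2.resize(a,None,fx=4,fy=4,interpolation=cv2.INTER_CUBIC))
E
```

```text
10.4333 [ 0.55561637 -0.02730151  0.03453122] [-4.14383211  1.36913593  1.38226738] [ 0.09889779  0.48759099 -0.24784213  2.16489159  0.65551326  0.31286231
 -2.44668563]
```

View pics/a7.png

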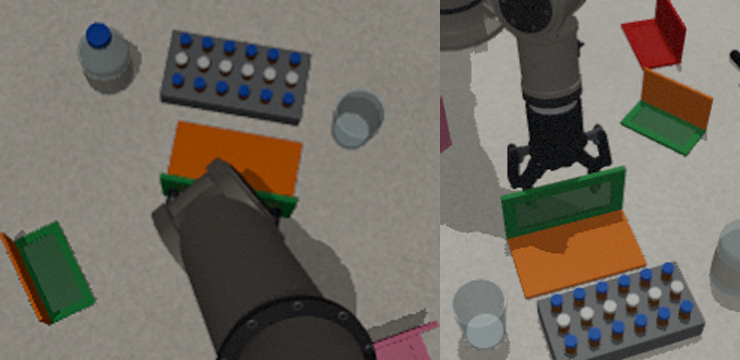

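View pics/tc7.png

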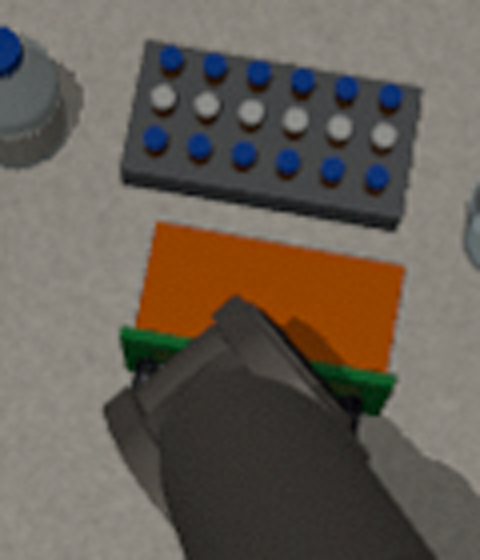

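The gap is about 22 mm at the left and 24 mm at the right, so nearly parallel. I'll push further with slightly more yaw, then creep into contact.

>>> {"method": "step_arm", "body": {
  "increments": [
    [0.003, -0.0005, 0, 0, 0, 0.2, -1],
    [0.006, -0.001, 0, 0, 0, 0.5, -1],
    [0.009, -0.0015, 0, 0, 0, 0.5, -1],
    [0.011, -0.002, 0, 0, 0, 0.5, -1],
    [0.013, -0.002, 0, 0, 0, 0.5, -1],
    [0.015, -0.0025, 0, 0, 0, 0.5, -1],
    [0.016, -0.0025, 0, 0, 0, 0.5, -1],
    [0.017, -0.003, 0, 0, 0, 0.5, -1],
    [0.018, -0.003, 0, 0, 0, 0.5, -1],
    [0.018, -0.003, 0, 0, 0, 0.5, -1]
  ]
}}

```text
t: 11.27
eef_pos: [0.5754, -0.0303, 0.0353]
tool_rot: [0.012, 0.989, -0.076, 0.13]
contact_force: [-2.4, 0.0, -1.7]
gripper_width: 1.002
```

```bash
cat > w.py <<'E'
import sys
from h import *
k=sys.argv[1]
a=snap('top','t.png')['color'][135:275,280:400]; b=snap('scene','s.png')['color'][230:380,270:430]
cv2.imwrite(f'pics/{k}t.png',cv2.resize(a,None,fx=4,fy=4,interpolation=cv2.INTER_CUBIC)[:,:,::-1])
cv2.imwrite(f'pics/{k}s.png',cv2.resize(b,None,fx=4,fy=4,interpolation=cv2.INTER_CUBIC)[:,:,::-1])
o=bot.get_obs(); print(o['t'],o['eef_pos'],o['contact_force'])
E
python3 w.py b1
```

```text
11.3667 [ 0.57539145 -0.03025627  0.03539339] [-1.85498194 -0.22459641 -2.99570639]
```

View pics/b1t.png

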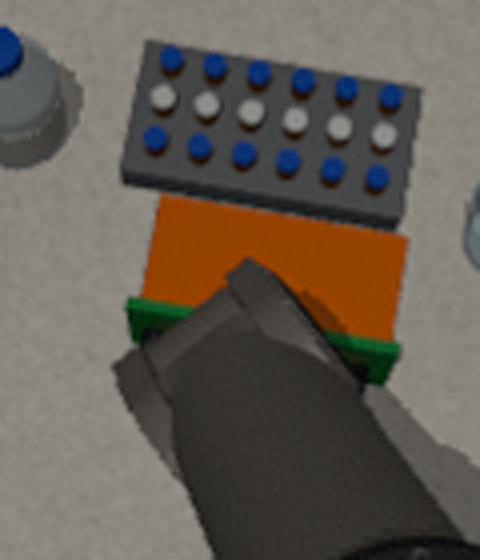

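View pics/b1s.png

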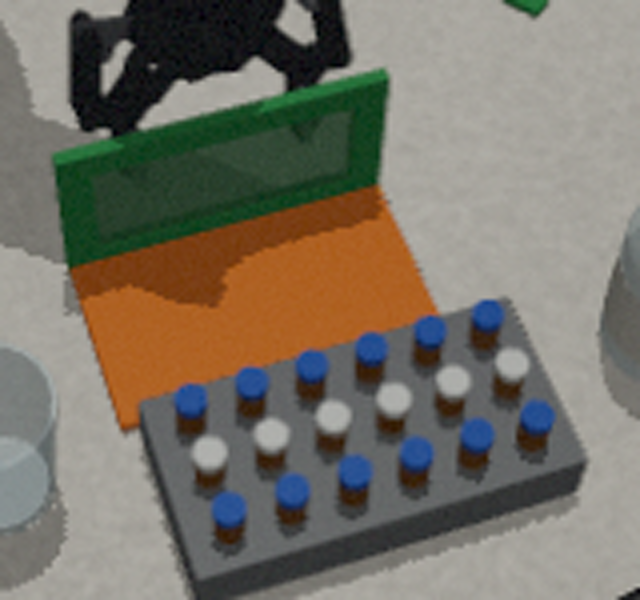

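>>> {"method": "step_arm", "body": {
  "increments": [
    [0.001, 0, 0, 0, 0, 0.3, -1],
    [0.002, -0.0005, 0, 0, 0, 0.6, -1],
    [0.0025, -0.0005, 0, 0, 0, 0.6, -1],
    [0.003, -0.0005, 0, 0, 0, 0.6, -1]
  ]
}}

```text
t: 11.7
eef_pos: [0.5771, -0.0307, 0.0351]
tool_rot: [0.012, 0.989, -0.071, 0.129]
contact_force: [-9.0, 1.9, 5.6]
gripper_width: 1.005
```

>>> {"method": "step_arm", "body": {
  "increments": [
    [0.0005, 0, 0, 0, 0, 0, -1],
    [0.001, 0, 0, 0, 0, 0, -1],
    [0.001, 0, 0, 0, 0, 0, -1]
  ]
}}

```text
t: 11.95
eef_pos: [0.5772, -0.0307, 0.035]
tool_rot: [0.012, 0.989, -0.071, 0.128]
contact_force: [-11.7, 0.8, 7.2]
gripper_width: 0.999
```

>>> {"method": "step_arm", "body": {
  "increments": [
    [0.0005, 0, 0, 0, 0, 0, -1],
    [0.001, 0, 0, 0, 0, 0, -1],
    [0.001, 0, 0, 0, 0, 0, -1]
  ]
}}

```text
t: 12.2
eef_pos: [0.5772, -0.0308, 0.0349]
tool_rot: [0.013, 0.989, -0.071, 0.128]
contact_force: [-15.3, 2.1, 11.5]
gripper_width: 0.997
```

```bash
python3 w.py b2
```

```text
12.3 [ 0.57726402 -0.03076088  0.03489233] [-14.10373378   2.50113489  10.64468397]
```

View pics/b2t.png

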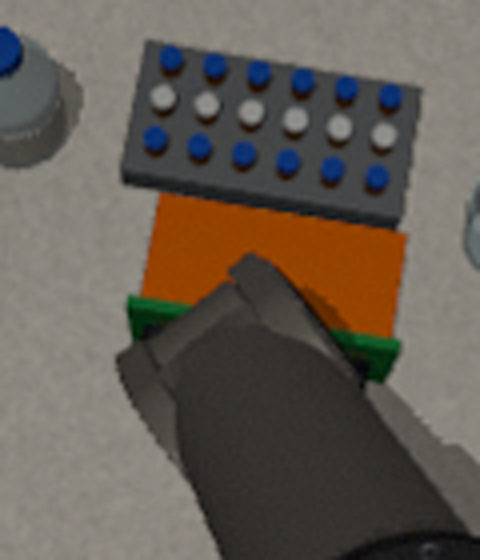

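```bash
python3 - <<'E'
import cv2
a=cv2.imread('pics/t.png')[:,:,::-1]
for u in range(321,382,6): print(u,[tuple(int(k) for k in a[v,u]) for v in range(int(181+(u-321)*.164)-3,int(181+(u-321)*.164)+5)])
E
```

```text
321 [(70, 71, 74), (50, 50, 50), (35, 35, 35), (33, 34, 36), (42, 46, 48), (127, 63, 28), (152, 65, 0), (149, 65, 0)]
327 [(72, 71, 73), (70, 71, 71), (47, 47, 49), (34, 35, 35), (32, 33, 33), (23, 32, 35), (131, 66, 25), (152, 69, 2)]
333 [(70, 71, 73), (71, 71, 72), (49, 51, 51), (29, 32, 31), (31, 33, 34), (28, 35, 40), (124, 58, 21), (149, 66, 0)]
339 [(68, 67, 70), (71, 73, 74), (50, 51, 52), (34, 35, 37), (33, 34, 37), (23, 31, 36), (124, 57, 14), (149, 65, 0)]
345 [(68, 68, 69), (73, 73, 75), (53, 56, 54), (31, 35, 34), (30, 34, 34), (23, 30, 34), (135, 68, 14), (152, 69, 0)]
351 [(68, 70, 71), (72, 73, 75), (54, 52, 56), (35, 36, 37), (34, 37, 37), (22, 29, 34), (134, 67, 11), (152, 70, 0)]
357 [(68, 69, 70), (72, 73, 73), (54, 55, 57), (36, 37, 37), (33, 34, 36), (16, 21, 29), (133, 66, 5), (155, 70, 0)]
363 [(71, 72, 73), (71, 73, 74), (55, 56, 56), (34, 36, 36), (34, 36, 38), (19, 26, 31), (133, 60, 6), (152, 65, 0)]
369 [(71, 71, 74), (70, 72, 73), (57, 59, 59), (40, 43, 43), (30, 32, 34), (19, 28, 32), (133, 60, 8), (155, 70, 2)]
375 [(69, 70, 71), (73, 74, 74), (61, 63, 63), (40, 41, 42), (30, 34, 34), (29, 30, 32), (133, 59, 10), (154, 69, 0)]
381 [(113, 109, 102), (117, 113, 105), (135, 130, 122), (141, 136, 127), (142, 138, 131), (139, 132, 125), (138, 97, 75), (140, 85, 56)]
```

View pics/b2s.png

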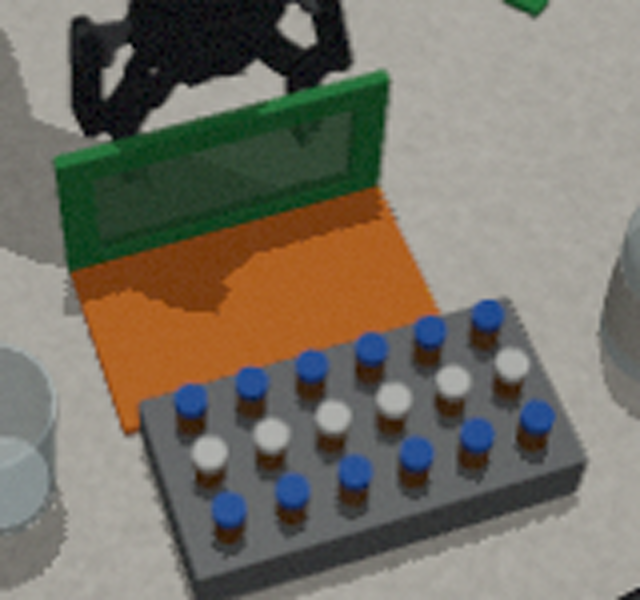

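```bash
cat > band.py <<'E'
import cv2,numpy as np
a=cv2.imread('pics/t.png')[:,:,::-1].astype(float)
T=[];O=[];U=np.arange(323,378)
for u in U:
    v0=int(181+(u-321)*.164); vs=np.arange(v0-5,v0+6); g=a[vs,u,2]; r=a[vs,u,0]
    k=np.argmax(np.diff(r)>0); 
    i=next(j for j in range(len(vs)-1) if r[j+1]>85 and r[j]<=85 and j>3); O.append(vs[i]+(85-r[i])/(r[i+1]-r[i]))
    i=next(j for j in range(len(vs)-1) if r[j]>52 and r[j+1]<=52); T.append(vs[i]+(r[i]-52)/(r[i]-r[i+1]))
T=np.array(T);O=np.array(O)
p=np.polyfit(U,T,1);q=np.polyfit(U,O,1)
print('tray deg',np.degrees(np.arctan(p[0])),'foot deg',np.degrees(np.arctan(q[0])),'band L,R px',np.polyval(q-p,323),np.polyval(q-p,378))
E
python3 band.py
```

```text
tray deg 9.934549079180506 foot deg 9.356720504285551 band L,R px 3.778200469465281 3.207497637569307
```

```bash
python3 - <<'E'
from h import *
c=bot.read_camera('top')
for yaw in(-8.8,-9.3,-9.8):
  a=np.radians(yaw);o=np.array([.695,-.032,0]);ey=np.array([-np.sin(a),np.cos(a),0])
  L={}
  for z in(.035,.008):
    P=proj(c,[o+ey*y+[0,0,z] for y in np.linspace(-.1,.06,9)]); L[z]=np.polyfit(P[:,0],P[:,1],1)
  print(yaw,[np.degrees(np.arctan(L[z][0])) for z in L],'band',[np.polyval(L[.008]-L[.035],u) for u in(323,378)])
E
```

```text
-8.8 [np.float64(9.786360159399978), np.float64(9.79745198115387)] band [np.float64(3.05174869609472), np.float64(3.062713217430768)]
-9.3 [np.float64(10.263518715015746), np.float64(10.275419076178661)] band [np.float64(3.0537545177632084), np.float64(3.0655530369389252)]
-9.8 [np.float64(10.740755981927187), np.float64(10.753462194002982)] band [np.float64(3.0557662283148055), np.float64(3.0684027216843286)]
```

The band between the tray's top edge and the foot edge is 3.8 px at the left and 3.2 px at the right, against an expected 3.05 px when flush. So the right side touches and the left is about 1.6 mm open. I'll turn the hand back slightly.

>>> {"method": "step_arm", "body": {
  "increments": [
    [0, 0, 0, 0, 0, -0.3, -1],
    [0, 0, 0, 0, 0, -0.6, -1],
    [0, 0, 0, 0, 0, -0.8, -1],
    [0, 0, 0, 0, 0, -0.8, -1]
  ]
}}

```text
t: 12.68
eef_pos: [0.5782, -0.0298, 0.0349]
tool_rot: [0.013, 0.989, -0.077, 0.128]
contact_force: [-11.2, 3.0, 7.3]
gripper_width: 0.997
```

```bash
python3 w.py b3; python3 band.py
```

```text
12.7833 [ 0.57814433 -0.02976672  0.03490535] [-11.19485567   3.38376784   6.29603743]
tray deg 9.914008004900003 foot deg 9.860760777007538 band L,R px 3.2750295084724015 3.2223629577456423
```

>>> {"method": "step_arm", "body": {
  "increments": [
    [0.0005, 0, 0, 0, 0, -0.2, -1],
    [0.001, 0, 0, 0, 0, -0.2, -1],
    [0.001, 0, 0, 0, 0, -0.2, -1]
  ]
}}

```text
t: 13.03
eef_pos: [0.5783, -0.0297, 0.0348]
tool_rot: [0.013, 0.989, -0.078, 0.128]
contact_force: [-14.7, 4.3, 9.4]
gripper_width: 0.999
```

```bash
python3 w.py b4; python3 band.py
```

```text
13.1333 [ 0.57824825 -0.02964709  0.03477186] [-14.90456907   3.98411192   9.75254918]
tray deg 9.96279438716275 foot deg 9.89786091838851 band L,R px 3.263776754782452 3.1995345826766686
```

Parallel and pressed flush (3.26 / 3.20 px, with the force rising and no further movement). I'll back straight off, then go up.

>>> {"method": "step_arm", "body": {
  "increments": [
    [-0.001, 0, 0, 0, 0, 0, -1],
    [-0.002, 0.0005, 0, 0, 0, 0, -1],
    [-0.004, 0.0005, 0, 0, 0, 0, -1],
    [-0.007, 0.001, 0, 0, 0, 0, -1],
    [-0.012, 0.002, 0, 0, 0, 0, -1],
    [-0.02, 0.003, 0, 0, 0, 0, -1],
    [-0.03, 0.005, 0, 0, 0, 0, -1],
    [-0.04, 0.0065, 0, 0, 0, 0, -1],
    [-0.055, 0.009, 0, 0, 0, 0, -1],
    [-0.07, 0.011, 0, 0, 0, 0, -1]
  ]
}}

```text
t: 13.97
eef_pos: [0.51, -0.0194, 0.0354]
tool_rot: [0.013, 0.988, -0.079, 0.13]
contact_force: [-0.1, -0.7, -0.1]
gripper_width: 1.005
```

>>> {"method": "step_arm", "body": {
  "increments": [
    [-0.005, 0, 0.01, 0, 0, 0, -1],
    [-0.01, 0, 0.03, 0, 0, 0, -1],
    [-0.01, 0, 0.05, 0, 0, 0, -1],
    [-0.01, 0, 0.075, 0, 0, 0, -1],
    [-0.01, 0, 0.1, 0, 0, 0, -1],
    [-0.01, 0, 0.12, 0, 0, 0, -1],
    [-0.01, 0, 0.12, 0, 0, 0, -1],
    [-0.01, 0, 0.12, 0, 0, 0, -1],
    [-0.01, 0, 0.12, 0, 0, 0, -1],
    [-0.01, 0, 0.12, 0, 0, 0, -1]
  ]
}}

```text
t: 14.8
eef_pos: [0.5, -0.0198, 0.1541]
tool_rot: [0.013, 0.988, -0.079, 0.129]
contact_force: [-0.4, -0.2, -0.4]
gripper_width: 0.997
```

```bash
python3 w.py b5; python3 band.py
```

```text
14.9 [ 0.50025879 -0.01966606  0.15410755] [-0.19963098  0.75918475  0.53592954]
tray deg 9.964219419010677 foot deg 9.894798348241117 band L,R px 3.3797482216566586 3.3110665660996332
```

View pics/t.png

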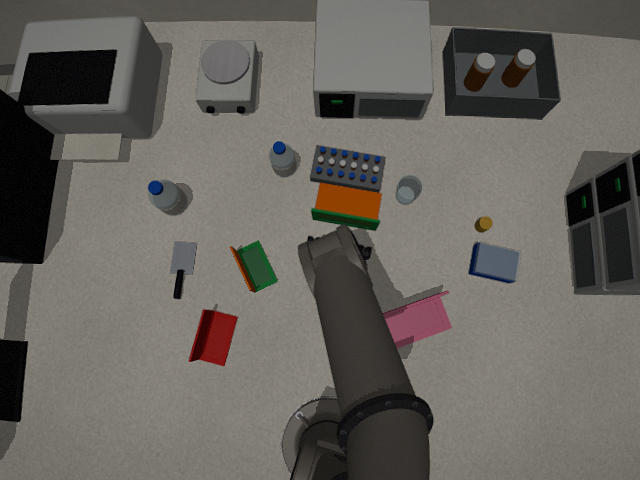

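View pics/b5s.png

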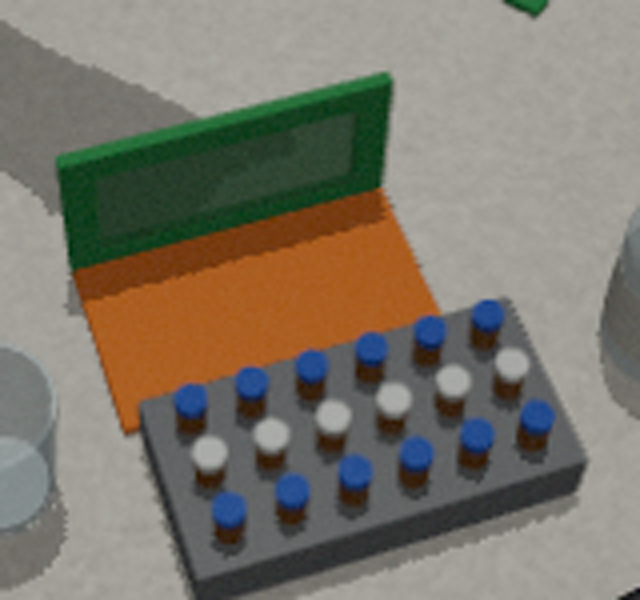

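The pictures show the guard upright with its foot against the tray along the whole edge, and the other things where they were. Handing in.

```bash
python3 -c "
from station import bot
print(bot.hand_in())"
```

```text
the job is handed in; nothing more can be done
None
```

The guard now stands on its orange foot, flush against the front of the tray, and the job was handed in at about 15 s. I tipped it over its heel by pushing the inner face of the foot near the top with the open fingers. I then pushed the back of the panel low along the bench until the foot met the tray, and finished with a small yaw correction of under 1°.

- **Flushness:** the foot edge and the tray front are parallel to about 0.1° in the top picture. No bench showed between them when I checked the pixels with the foot pressed against the tray.
- **Small disagreement:** after I backed off, the measured band between tray and foot grew by about 0.1 px (roughly 0.3 mm) to about 3.35 px. About 3.05 px is expected when flush. That would be a gap of under 1 mm, and it is close to the limit of what I can measure, so I did not push again.
- **Forces:** the readings I took stayed at or below about 20 N.
- **Surroundings:** the top picture showed the bottles, beaker, tip box, weight, spatula and look-alikes where they started. The gripper was clear of everything at hand-in.

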